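# Slide the compact mirror out over the tier's edge

### The job

With your fingertips, push the closed compact mirror across the raised tier of the drawer towards the tier's front edge until about a third of it, 25 mm, sticks out over the well, square to the edge, so that it can be picked up by its front. Push it gently and keep it flat on the tier: do not grip, lift or tip it. Leave everything else in the drawer where it is.

Things in the scene. Friction and masses are not known exactly. Their poses are not given: they have to be found in the camera images.
- mirror: Compact mirror: closed flat rectangle of plain steel, 78 mm (x) by 90 mm (y) by 9 mm thick, 75 to 155 g, upright sides; one rigid piece, mass centred. Lies flat on the tier up to 20 degrees askew, thumb-notch side (-x) towards the tier's open edge, hinge side (+x) away. Slides under a push of about 0.3 to 1.5 N; over 18 N of pressing or squeezing damages it. Origin: centre of its underside.
- mirror_front (a point): The middle of the mirror's front side (the thumb-notch side, -x of the mirror), at half its thickness. Axes as the mirror's.
- drawer: Pulled-out vanity drawer, light grey melamine, immovable. x runs from its front panel into the vanity (away from the robot), y to the left, z up. Inside: y = -300 to 300 mm, from x = -120 mm (front panel, top z = 120 mm); side walls end at z = 100 mm. Back part: a raised flat tier; before it the well, dark floor at z = 12 mm. Vanity top (z = 130 to 155 mm) begins beyond x = 325 mm. Origin: 60 mm below point tier_edge.
- tier_edge (a point): Middle of the tier's straight open edge (dark edge band), on its upper surface. Axes as the drawer's: the edge runs along y, the tier (level board 16 mm thick, 350 mm deep, full width) lies on the +x side, the 48 mm deep well on the -x side. The mirror's overhang is how far its front side lies on the -x side of this edge.
- case_a: A spare lens case: two round white wells with snap lids, 67 mm long (x), 32 mm wide, 16 mm high, standing on the tier near a side wall. Not to be moved. Origin: centre of its underside.
- case_b: The other spare lens case, the same kind, also on the tier near a side wall. Not to be moved. Origin: centre of its underside.
- applicator: Rigid silicone lens applicator: an off-white stick 76 mm long (x), 10 mm wide, 9 mm high, with a small cup at one end, on the tier near a side wall. Not to be moved. Origin: underside, at mid-length.
- balm_jar: Small white jar with a metal lid, 36 mm across, 32 mm high, on the tier near a side wall. Not to be moved. Origin: centre of its underside.
- comb: Flat black comb, 150 mm long (y), 28 mm wide, 5 mm thick, lying on the tier behind the mirror, roughly parallel to the tier's edge (origin 242 to 250 mm behind it). Not to be moved. Origin: centre of its underside.
- lens_tray: Sky-blue lens tray, 70 mm (x) by 105 mm (y) by 14 mm high, lying in the well. Not to be moved. Origin: centre of its underside.
- drops: Small white drops bottle, 28 mm across and 72 mm high, standing in the well near the left side wall. Not to be moved. Origin: centre of its underside.
- divider: Clear plastic drawer divider, an upright strip 116 mm (x) by 3 mm by 40 mm high across the well, fixed; its top is 8 mm below the tier's surface. Origin: centre of its underside.

How it is judged (in metres and radians):
At the end, for the whole second after the job is handed in: The mirror rests flat on the tier (within 3 mm in height, tilt under 0.05 rad), its front side 18 to 32 mm beyond the tier's edge, its sides square to the edge within 0.14 rad (8 degrees), at rest; the seven loose things around it are within 15 mm of where they were (x of mirror_front in the frame of tier_edge between -0.032 and -0.018 m and angle between the y axis of mirror and the y axis of drawer, either way round below 0.14 rad and angle between mirror's own z axis and vertical below 0.05 rad and z of mirror in the frame of tier_edge between -0.003 and 0.003 m and linear speed of mirror below 0.01 m/s and distance of each of case_a, case_b, applicator, balm_jar, comb, lens_tray, drops from where it was at the start of the episode below 0.015 m); the robot touches nothing.
It fails at once if the mirror is lifted off the tier, or falls from it (z of mirror in the frame of tier_edge above 0.006 m or z of mirror in the frame of tier_edge below -0.006 m).
It fails at once if the mirror tips (angle between mirror's own z axis and vertical above 0.12 rad).
It fails at once if the mirror is gripped or pressed hard (over 18 N) (contact force between the fingers and mirror above 18 N).
It fails at once if another loose thing in the drawer is displaced by more than 15 mm (distance of any of case_a, case_b, applicator, balm_jar, comb, lens_tray, drops from where it was at the start of the episode above 0.015 m).
It also fails if it takes over 43 s, if anything falls off the work surface, if the arm or the gripper's body presses on something with over 40 N, if the wrist force passes 120 N, or if a joint passes its speed limit or range.

### The arm

A 6-joint arm with a two-finger parallel gripper is mounted at the origin on the work surface. World frame = base frame: x ahead of the robot, y to its left, z up, the work surface at z = 0. Lengths are in mm, angles in rad, forces in N, time in s.
With the tool pointing down it reaches from about 325 to 775 mm from the base axis. Payload 5.5 kg.
Tool frame: the origin (TCP) lies at the very end of the fingers, on their centre line; the grasp point (between the pads) lies 19 mm behind it; z points along the fingers, y is the line along which they close (so a half turn about z gives the same grasp; the last joint's range is limited). The gripper opens to 85 mm and grips with 20 to 120 N. Pads are 22 mm wide; open, the fingers measure 114 mm over their backs; the gripper's body (76 mm by 85 mm) begins 54 mm behind the grasp point. The pads swing forward as they close: fully open they stand 13 mm farther back than shut.
Start: joints at [1.202, 0.091, 1.231, -0, 1.82, -0.057], TCP at [184.068, 571.083, 231.275] pointing down, gripper open.
Joint ranges: [-2.87, 2.87], [-0.86, 2.18], [0.17, 2.46], [-1.51, 4.65], [0.06, 2.69], [-2.65, 2.65]. Speed limits (rad/s): [2.57, 2.57, 3.01, 3.14, 3.14, 3.14].

### API

Orientations are given as a rotation vector (axis times angle).
In Python, from station import monitor, get_image, camera_model, job_done gives the robot as it stands.
- The arm moves only by the tool jog_arm, never from a script. Its argument "motion" is a list of rows, each an object of numbers: "tx", "ty", "tz": the shift along the world's x, y, z in m; "wx", "wy", "wz": the turn, a rotation vector about the world's x, y, z in units of 5 degrees (1.0 is 5 degrees); "hand": the gripper command: -1 is shut, 1 is fully open, values between are in proportion. In form: [{"tx": .., "ty": .., "tz": .., "wx": .., "wy": .., "wz": .., "hand": ..}, ...]. A call has 1 to 5 rows; each row is the pose to reach, as a shift and turn from the pose commanded when the call began; what a row does not reach only later rows make up. A row lasts 1/12 s, in which the tool goes at most 41.7 mm and 7.16 degrees, less where a joint would pass 70% of its speed; a pose out of reach is approached as far as the arm can. A call with a gripper value outside its range is refused whole. The fingers move at their own pace and stop on an object; the grip force is fixed at half the most. Time passes only in rows, so rows that repeat a pose let the fingers close. It gives the time, the measured TCP pose, the force, the opening and the grip force at its end, in the units of the state.
- monitor.get_state(): the state, without advancing time (a new reading comes with each control period).
- get_image(name): name is "side" or "top" or "wrist"; returns the picture (480x640x3 uint8, red, green, blue); there is no depth.
- camera_model(name): a dict with "mtx" (3x3 intrinsics, pixels), "extrinsics" (4x4, takes a point from camera to world coordinates); the wrist camera has in their place "mount" (4x4, takes a point from camera to tool coordinates, whose origin is the TCP and whose axes are the flange's). Camera axes: x right, y up, looking along -z (the intrinsics and any distortion apply to the point x, -y, -z); pixel columns grow to the right and rows downward; lengths in mm; the calibration is good to about 2 mm. A picture is of the moment at which its call begins: read the wrist's pose just before it. camera_model takes no time and is no camera call.
- job_done(): hands the job in; it is judged then, once.
The state is a dict: "t": time; "joint_pos": joint angles; "joint_velocities": joint speeds; "joint_efforts": joint torques, N m; "position": TCP position; "tcp_rot": TCP orientation; "contact_force": force on the tool from outside, world axes, zero at the start; "torque": the same for the moment, N m; "grip_width": opening from 0.0 (shut) to 1.0 (fully open); "grip_force": force on a finger pad.
Only numpy, scipy, OpenCV 4.12 (cv2) and the standard library are available. Lean on these libraries where they do the work, as an engineer would, in place of code of your own. Each camera call takes 0.05 s, during which the arm holds its last target. There are 200 camera calls.

## Working session

There is one attempt and no reset: what is moved stays moved. The work goes in short steps, Python scripts to look and compute and a tool call to move; the robot and the scene stay as the last step left them, time stands still between calls to the robot, and variables do not carry over. Pictures are saved under pics/ and viewed, at most 10 in all, crops included, and the job is handed in when it is done.

Besides the shell and the picture viewer there is one more tool, called after "Emit:" as name(argument=value, ...) on one line, values as JSON. jog_arm: Moves the arm, as the interface text tells. Its arguments: {"type":"object","properties":{"motion":{"type":"array"}},"required":["motion"]}

```bash
mkdir -p pics; ls; python3 - <<'E'
from station import *
import cv2,json,numpy as np
np.set_printoptions(precision=4,suppress=True)
print(monitor.get_state())
for n in("top","side","wrist"):
    i=get_image(n);cv2.imwrite(f"pics/{n}0.png",i[:,:,::-1]);print(n,camera_model(n))
E
```

```text
pics
{'t': 0.0, 'joint_pos': array([ 1.2023,  0.0918,  1.2319,  0.    ,  1.8198, -0.0567]), 'joint_velocities': array([ 0.0002, -0.0023, -0.0001,  0.0008,  0.0003,  0.0013]), 'joint_efforts': array([ -0.0026, -45.8736, -41.8017,  -0.0003,   0.0119,   0.    ]), 'position': array([183.9402, 570.7868, 230.1523]), 'tcp_rot': array([-0.4876, -3.1031,  0.0031]), 'contact_force': array([0.5571, 0.1738, 0.1954]), 'torque': array([ 0.0041,  0.0259, -0.0244]), 'grip_force': 0.0, 'grip_width': 1.0003715196788474}
top {'mtx': array([[576.427 ,   0.    , 319.6562],
       [  0.    , 576.427 , 231.1914],
       [  0.    ,   0.    ,   1.    ]]), 'extrinsics': array([[   0.0094,    0.9983,   -0.0571,  479.0459],
       [  -0.9998,    0.0105,    0.0187,   10.9874],
       [   0.0193,    0.0569,    0.9982, 1185.0289],
       [   0.    ,    0.    ,    0.    ,    1.    ]])}
side {'mtx': array([[505.0836,   0.    , 311.6425],
       [  0.    , 505.0836, 235.4186],
       [  0.    ,   0.    ,   1.    ]]), 'extrinsics': array([[ -0.9006,   0.3022,  -0.3123, 300.7697],
       [ -0.4346,  -0.6273,   0.6462, 490.1399],
       [ -0.0006,   0.7177,   0.6963, 615.8127],
       [  0.    ,   0.    ,   0.    ,   1.    ]])}
wrist {'mtx': array([[375.5274,   0.    , 329.4942],
       [  0.    , 375.5274, 240.8696],
       [  0.    ,   0.    ,   1.    ]]), 'mount': array([[   0.0009,    0.9573,    0.2891,   73.3363],
       [   1.    ,   -0.0005,   -0.0014,   -0.4219],
       [  -0.0012,    0.2891,   -0.9573, -143.1277],
       [   0.    ,    0.    ,    0.    ,    1.    ]])}
```

View pics/top0.png

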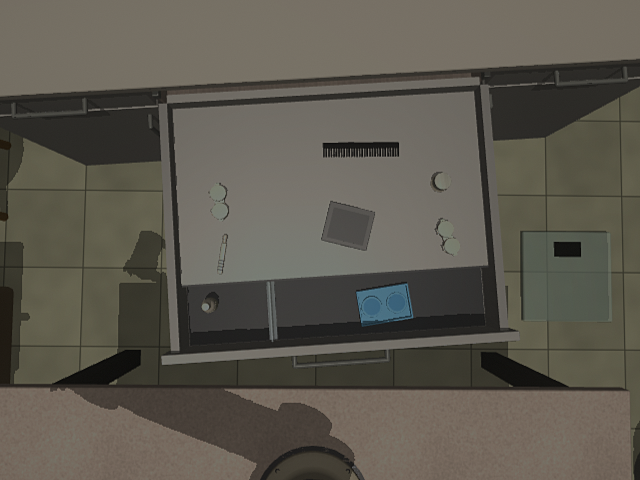

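View pics/side0.png

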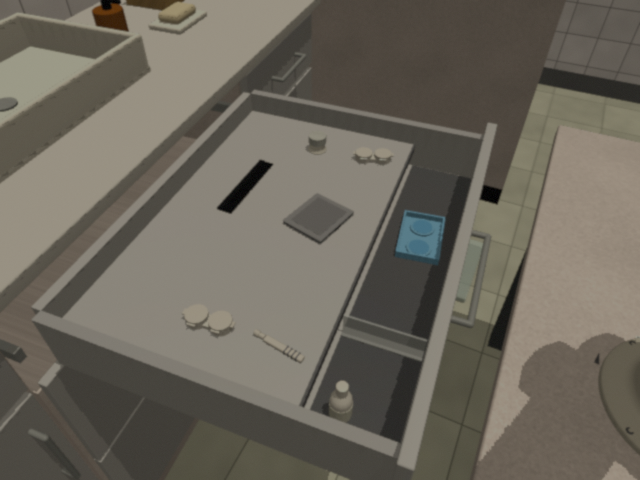

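The top view shows the mirror at about (348,226) and askew. The tier edge runs from about (187,286) to (487,266), the comb is at (361,150), and the tray and divider are in the well. The side view shows the mirror at about (319,217), with the edge to its right.

```bash
cat > h.py <<'E'
import numpy as np,cv2
from station import *
from scipy.spatial.transform import Rotation as R
np.set_printoptions(precision=1,suppress=True)
def cam(n,st=None):
    c=camera_model(n)
    if n!="wrist": return c["mtx"],c["extrinsics"]
    T=np.eye(4);T[:3,:3]=R.from_rotvec(st["tcp_rot"]).as_matrix();T[:3,3]=st["position"]
    return c["mtx"],T@c["mount"]
def ray(c,uv):
    K,E=c;d=np.linalg.inv(K)@[uv[0],uv[1],1];return E[:3,3],E[:3,:3]@(d*[1,-1,-1])
def onz(c,uv,z):
    o,d=ray(c,uv);return o+d*(z-o[2])/d[2]
def tri(c1,u1,c2,u2):
    (o1,d1),(o2,d2)=ray(c1,u1),ray(c2,u2)
    s=np.linalg.lstsq(np.c_[d1,-d2],o2-o1,rcond=None)[0]
    p,q=o1+s[0]*d1,o2+s[1]*d2;return (p+q)/2,np.linalg.norm(p-q)
def quad(img,box,lo,hi):
    """largest grey blob in box with brightness lo..hi -> 4 corners"""
    x0,y0,x1,y1=box;g=cv2.GaussianBlur(cv2.cvtColor(img,cv2.COLOR_RGB2GRAY),(3,3),0)[y0:y1,x0:x1]
    m=cv2.inRange(g,lo,hi);cs,_=cv2.findContours(m,cv2.RETR_EXTERNAL,cv2.CHAIN_APPROX_NONE)
    c=cv2.convexHull(max(cs,key=cv2.contourArea))
    for e in np.arange(1,15,.5):
        a=cv2.approxPolyDP(c,e,True)
        if len(a)==4: break
    return a[:,0]+[x0,y0],cv2.contourArea(c)
E
python3 - <<'E'
from h import *
t=cv2.imread("pics/top0.png")[:,:,::-1];s=cv2.imread("pics/side0.png")[:,:,::-1]
g=cv2.cvtColor(t,cv2.COLOR_RGB2GRAY);gs=cv2.cvtColor(s,cv2.COLOR_RGB2GRAY)
print(g[226,305:395:2]);print(gs[217,270:370:2])
for c in(200,240,310,340,430,470):print(c,g[262:296,c])
E
```

```text
[119 119 119 120 118 119 119 119 119 126  86  87  79  76  76  75  76  76
  75  75  76  75  76  75  75  74  75  74  75  74  75  83  86  70 119 117
 117 116 117 117 117 117 116 116 116]
[134 133 133 133 133 134 134 128 115 101  99  96  89  87  88  87  87  86
  86  86  87  86  86  86  87  87  87  87  87  86  87  87  87  87  86  89
  97 100  92  65  94 128 133 133 133 133 132 134 133 135]
200 [118 118 118 117 118 118 119 118 118 118 118 117 119 119 118 118 118 118
 118 119 120 114  83  58  58  56  58  57  57  56  56  56  57  57]
240 [120 120 120 121 121 121 121 120 121 121 121 120 121 121 120 121 121 122
 126 112  59  62  59  59  59  60  60  59  59  59  59  59  60  60]
310 [121 121 121 121 120 121 121 120 121 121 120 122 122 125 114  72  64  60
  60  61  60  60  60  60  60  60  61  60  61  60  61  60  60  60]
340 [120 120 120 121 120 120 121 121 120 121 121 124 114  74  63  61  60  60
  60  59  60  60  60  60  60  61  60  59  61  59  60  60  59  59]
430 [115 116 114 115 115 118 112  78  55  53  52  53  53  53  53  54  53  53
  53  52  53  52  54  52  52  52  53  53  53  52  52  52  53  53]
470 [111 110 112 110  88  51  53  49  49  50  50  50  49  49  48  49  48  49
  49  48  50  49  49  49  49  50  50  48  49  49  49  49  49  50]
```

View pics/wrist0.png

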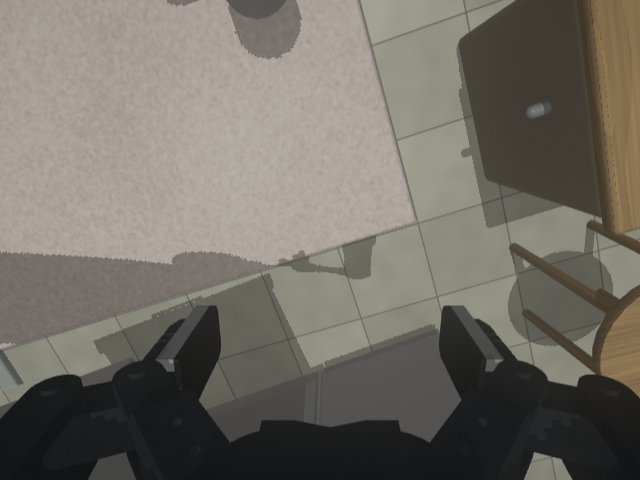

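The wrist view only shows the bench corner at about (413,222) and the open fingers, so it isn't useful yet. Next I measure the mirror and the edge.

```bash
python3 - <<'E'
from h import *
t=cv2.imread("pics/top0.png")[:,:,::-1];s=cv2.imread("pics/side0.png")[:,:,::-1]
ct,cs=cam("top"),cam("side")
qt,at=quad(t,(300,185,400,262),30,105);qs,as_=quad(s,(270,185,365,250),30,116)
print("top",qt.tolist(),at,"side",qs.tolist(),as_)
# match by best pairing rotation
best=min(((sum(tri(ct,qt[i],cs,qs[(k+f*i)%4])[1] for i in range(4)),k,f) for k in range(4) for f in(1,-1)))
print(best)
for i in range(4):print(qt[i],*tri(ct,qt[i],cs,qs[(best[1]+best[2]*i)%4]))
# comb centre, tray etc
E
```

```text
top [[330, 200], [375, 212], [366, 250], [321, 240]] 1973.5 side [[315, 194], [353, 211], [320, 244], [282, 223]] 2042.5
(np.float64(12.44237326892322), 3, 1)
[330 200] [605.  -29.7  61.3] 0.47917754068981727
[375 212] [ 584.5 -116.8   64.4] 5.698972498620416
[366 250] [508.8 -99.7  68.2] 3.1550839329138856
[321 240] [527.5 -12.3  62.6] 3.1091392966991003
```

```bash
python3 - <<'E'
from h import *
t=cv2.imread("pics/top0.png")[:,:,::-1];s=cv2.imread("pics/side0.png")[:,:,::-1]
ct,cs=cam("top"),cam("side")
def pair(n,qt,qs):
    c=[(sum(tri(ct,qt[i],cs,qs[(k+f*i)%4])[1] for i in range(4)),k,f) for k in range(4) for f in(1,-1)]
    _,k,f=min(c);P=[tri(ct,qt[i],cs,qs[(k+f*i)%4]) for i in range(4)]
    print(n,min(c)[0],np.array([p for p,_ in P]).round(1).tolist(),np.mean([p for p,_ in P],0))
pair("comb",quad(t,(310,135,410,165),0,70)[0],quad(s,(210,155,280,215),0,70)[0])
def blue(i):
    m=cv2.inRange(cv2.cvtColor(i,cv2.COLOR_RGB2HSV),(90,90,60),(115,255,255))
    c=max(cv2.findContours(m,0,1)[0],key=cv2.contourArea);c=cv2.convexHull(c)
    for e in np.arange(1,15,.5):
        a=cv2.approxPolyDP(c,e,True)
        if len(a)==4:return a[:,0]
pair("tray",blue(t),blue(s))
E=np.array([(200,283.8),(240,281.8),(310,276.6),(340,274.7),(430,268.8),(470,266)])
for z in(50,55,60):
    P=np.array([onz(ct,e,z) for e in E]);k=np.polyfit(P[:,1],P[:,0],1);print(z,k,np.degrees(np.arctan(k[0])),(P[:,0]-np.polyval(k,P[:,1])))
    Q=np.array([onz(ct,q,z+9) for q in ((330,200),(375,212),(366,250),(321,240))]);print(Q[:,:2].tolist(),np.linalg.norm(Q-np.roll(Q,1,0),axis=1))
g=cv2.cvtColor(s,cv2.COLOR_RGB2GRAY)
for r in(190,230,300,350,380):
    x=slice(295,420) ;d=np.abs(np.diff(cv2.GaussianBlur(g,(3,3),0)[r,x].astype(int)));print(r,[(295+i,d[i]) for i in np.argsort(-d)[:6]])
E
```

```text
comb 7.642902668516795 [[721.8, -162.6, 63.1], [697.1, -162.4, 61.8], [691.8, -14.9, 63.5], [717.6, -14.8, 62.6]] [707.1 -88.7  62.7]
tray 11.645619544742505 [[441.6, -187.8, 21.7], [376.8, -197.1, 25.2], [358.0, -97.7, 13.2], [425.6, -87.8, 13.1]] [ 400.5 -142.6   18.3]
50 [ -0.1 454.8] -4.319195292261818 [ 0.5 -0.8  0.3  0.1 -0.1  0.1]
[[605.0243924464141, -29.879924810933485], [582.3613139435383, -118.51636440810054], [507.5580982306514, -101.16512153211468], [526.2389669068519, -12.930167021011702]] [80.6 91.5 76.8 90.2]
55 [ -0.1 454.9] -4.319195292261875 [ 0.5 -0.8  0.3  0.1 -0.1  0.1]
[[604.4649996278201, -29.698458063323056], [581.9025538809797, -117.94131789149776], [507.4314931203218, -100.6671211851674], [526.0294115786259, -12.823963695372544]] [80.2 91.1 76.4 89.8]
60 [ -0.1 455.1] -4.319195292261842 [ 0.5 -0.8  0.2  0.1 -0.1  0.1]
[[603.9056068092261, -29.51699131571262], [581.4437938184209, -117.36627137489504], [507.3048880099923, -100.16912083822011], [525.8198562503999, -12.717760369733384]] [79.9 90.7 76.1 89.4]
190 [(np.int64(396), np.int64(25)), (np.int64(397), n
[... 201 characters left out ...]
)), (np.int64(380), np.int64(21)), (np.int64(375), np.int64(21)), (np.int64(336), np.int64(19)), (np.int64(399), np.int64(19))]
300 [(np.int64(349), np.int64(27)), (np.int64(350), np.int64(22)), (np.int64(355), np.int64(21)), (np.int64(344), np.int64(19)), (np.int64(354), np.int64(19)), (np.int64(345), np.int64(18))]
350 [(np.int64(328), np.int64(27)), (np.int64(327), np.int64(23)), (np.int64(334), np.int64(22)), (np.int64(322), np.int64(20)), (np.int64(333), np.int64(20)), (np.int64(323), np.int64(19))]
380 [(np.int64(315), np.int64(31)), (np.int64(418), np.int64(23)), (np.int64(417), np.int64(22)), (np.int64(314), np.int64(22)), (np.int64(321), np.int64(21)), (np.int64(309), np.int64(19))]
```

Tier height is about 56 mm and the edge line is x = 455 − 0.0755·y, so the drawer is yawed +4.3°. Checks:
- The comb is 245 mm behind the edge, which matches the stated 242–250 mm.
- The mirror measures about 78×90 mm, centred at (555,−65) with yaw −13°.
- Its front is 57 mm behind the edge.

I'll push with both fingertips, half open and aligned with the edge, so the push also squares the mirror.

Emit:
jog_arm(motion=[{"tx": 0.04, "ty": -0.01, "tz": 0, "wz": 0.5, "hand": -0.3}, {"tx": 0.07, "ty": -0.035, "tz": 0, "wz": 1.0, "hand": -0.3}, {"tx": 0.1, "ty": -0.06, "tz": 0, "wz": 1.5, "hand": -0.3}, {"tx": 0.13, "ty": -0.09, "tz": 0, "wz": 2.0, "hand": -0.3}, {"tx": 0.16, "ty": -0.12, "tz": 0, "wz": 2.5, "hand": -0.3}])

```text
$.motion[0]: bad value
```

Emit:
jog_arm(motion=[{"tx": 0.035, "ty": -0.01, "tz": 0.0, "wx": 0.0, "wy": 0.0, "wz": 0.5, "hand": -0.3}, {"tx": 0.065, "ty": -0.035, "tz": 0.0, "wx": 0.0, "wy": 0.0, "wz": 1.0, "hand": -0.3}, {"tx": 0.095, "ty": -0.06, "tz": 0.0, "wx": 0.0, "wy": 0.0, "wz": 1.5, "hand": -0.3}, {"tx": 0.125, "ty": -0.09, "tz": 0.0, "wx": 0.0, "wy": 0.0, "wz": 2.0, "hand": -0.3}, {"tx": 0.155, "ty": -0.12, "tz": 0.0, "wx": 0.0, "wy": 0.0, "wz": 2.5, "hand": -0.3}])

```text
t: 0.57
position: [338.9, 450.8, 230.7]
tcp_rot: [-0.142, -3.138, 0.001]
contact_force: [0.3, -0.1, 0.2]
grip_width: 0.352
grip_force: 0.0
```

Emit:
jog_arm(motion=[{"tx": 0.02, "ty": -0.034, "tz": 0.0, "wx": 0.0, "wy": 0.0, "wz": 0.4, "hand": -0.3}, {"tx": 0.04, "ty": -0.068, "tz": 0.0, "wx": 0.0, "wy": 0.0, "wz": 0.8, "hand": -0.3}, {"tx": 0.06, "ty": -0.102, "tz": 0.0, "wx": 0.0, "wy": 0.0, "wz": 1.2, "hand": -0.3}, {"tx": 0.08, "ty": -0.136, "tz": 0.0, "wx": 0.0, "wy": 0.0, "wz": 1.6, "hand": -0.3}, {"tx": 0.1, "ty": -0.17, "tz": 0.0, "wx": 0.0, "wy": 0.0, "wz": 1.92, "hand": -0.3}])

```text
t: 0.98
position: [438.5, 280.3, 231.0]
tcp_rot: [0.119, -3.139, 0.0]
contact_force: [1.0, -0.3, 0.8]
grip_width: 0.348
grip_force: 0.0
```

Emit:
jog_arm(motion=[{"tx": 0.02, "ty": -0.034, "tz": 0.0, "wx": 0.0, "wy": 0.0, "wz": 0.0, "hand": -0.3}, {"tx": 0.04, "ty": -0.068, "tz": 0.0, "wx": 0.0, "wy": 0.0, "wz": 0.0, "hand": -0.3}, {"tx": 0.06, "ty": -0.102, "tz": 0.0, "wx": 0.0, "wy": 0.0, "wz": 0.0, "hand": -0.3}, {"tx": 0.08, "ty": -0.136, "tz": 0.0, "wx": 0.0, "wy": 0.0, "wz": 0.0, "hand": -0.3}, {"tx": 0.1, "ty": -0.17, "tz": 0.0, "wx": 0.0, "wy": 0.0, "wz": 0.0, "hand": -0.3}])

```text
t: 1.4
position: [538.5, 110.3, 231.1]
tcp_rot: [0.116, -3.139, -0.0]
contact_force: [0.9, 0.5, 0.7]
grip_width: 0.348
grip_force: 0.0
```

Emit:
jog_arm(motion=[{"tx": 0.02, "ty": -0.034, "tz": 0.0, "wx": 0.0, "wy": 0.0, "wz": 0.0, "hand": -0.3}, {"tx": 0.04, "ty": -0.068, "tz": 0.0, "wx": 0.0, "wy": 0.0, "wz": 0.0, "hand": -0.3}, {"tx": 0.06, "ty": -0.102, "tz": 0.0, "wx": 0.0, "wy": 0.0, "wz": 0.0, "hand": -0.3}, {"tx": 0.08, "ty": -0.136, "tz": 0.0, "wx": 0.0, "wy": 0.0, "wz": 0.0, "hand": -0.3}, {"tx": 0.101, "ty": -0.169, "tz": 0.0, "wx": 0.0, "wy": 0.0, "wz": 0.0, "hand": -0.3}])

```text
t: 1.82
position: [639.5, -58.9, 230.9]
tcp_rot: [0.116, -3.139, -0.0]
contact_force: [-1.3, -0.2, -0.2]
grip_width: 0.349
grip_force: 0.0
```

Emit:
jog_arm(motion=[{"tx": 0.0, "ty": 0.0, "tz": -0.035, "wx": 0.0, "wy": 0.0, "wz": 0.0, "hand": -0.3}, {"tx": 0.0, "ty": 0.0, "tz": -0.07, "wx": 0.0, "wy": 0.0, "wz": 0.0, "hand": -0.3}, {"tx": 0.0, "ty": 0.0, "tz": -0.105, "wx": 0.0, "wy": 0.0, "wz": 0.0, "hand": -0.3}, {"tx": 0.0, "ty": 0.0, "tz": -0.13, "wx": 0.0, "wy": 0.0, "wz": 0.0, "hand": -0.3}, {"tx": 0.0, "ty": 0.0, "tz": -0.145, "wx": 0.0, "wy": 0.0, "wz": 0.0, "hand": -0.3}])

```text
t: 2.23
position: [636.8, -56.8, 80.8]
tcp_rot: [0.115, -3.133, -0.002]
contact_force: [0.7, 0.6, -0.1]
grip_width: 0.35
grip_force: 0.0
```

```bash
python3 - <<'E'
from h import *
print(monitor.get_state()["position"],monitor.get_state()["contact_force"])
for n in("wrist","side"):cv2.imwrite(f"pics/{n}1.png",get_image(n)[:,:,::-1])
a=cv2.imread("pics/wrist1.png");b=cv2.imread("pics/side1.png")[100:300,200:440]
cv2.imwrite("pics/c1.png",np.hstack([cv2.resize(a,(480,360)),cv2.resize(b,(320,266),interpolation=2).__class__(shape=(0,)) if 0 else cv2.copyMakeBorder(cv2.resize(b,(320,266)),0,94,0,0,0)]))
E
```

```text
[636.8 -56.8  80.8] [ 0.7  0.6 -0.1]
```

View pics/c1.png

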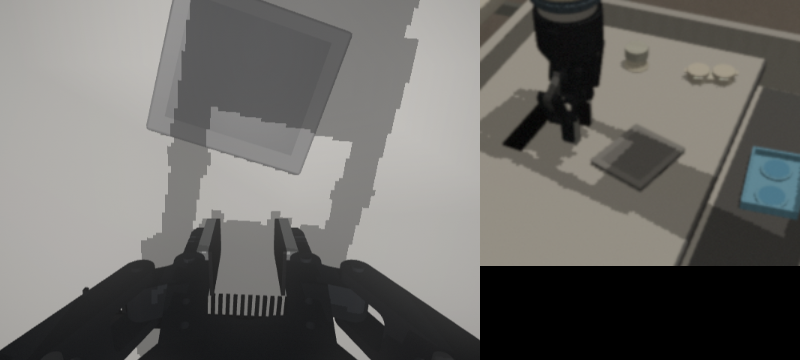

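The wrist view shows the fingers behind the mirror, whose rear corners are at full-resolution (197,172) and (398,232). The comb teeth are visible beyond the fingers, with clearance. I'll let the arm settle and check those corners against the top-view measurement.

Emit:
jog_arm(motion=[{"tx": 0.0, "ty": 0.0, "tz": 0.0, "wx": 0.0, "wy": 0.0, "wz": 0.0, "hand": -0.3}, {"tx": 0.0, "ty": 0.0, "tz": 0.0, "wx": 0.0, "wy": 0.0, "wz": 0.0, "hand": -0.3}])

```text
t: 2.5
position: [639.9, -56.9, 88.3]
tcp_rot: [-0.116, 3.137, -0.001]
contact_force: [0.5, -0.6, 0.7]
grip_width: 0.35
grip_force: 0.0
```

```bash
python3 - <<'E'
from h import *
st=monitor.get_state();c=cam("wrist",st);i=get_image("wrist");cv2.imwrite("pics/w2.png",i[:,:,::-1])
q,a=quad(i,(180,0,490,250),30,128);print(q.tolist(),a)
old=cv2.imread("pics/wrist1.png")
for z in(60,65,70):print(z,[onz(c,p,z)[:2].round(1).tolist() for p in((197,172),(398,232),(470,46))])
print(st["position"],st["contact_force"])
E
```

```text
[[489, 0], [489, 249], [229, 249], [205, 162], [257, 0]] 65460.0
60 [[590.4, -120.9], [611.6, -26.8], [530.4, -7.4]]
65 [[589.7, -119.2], [610.2, -27.8], [531.4, -9.0]]
70 [[589.0, -117.5], [608.9, -28.9], [532.5, -10.6]]
[639.9 -56.9  88.3] [ 0.5 -0.6  0.7]
```

Emit:
jog_arm(motion=[{"tx": 0.0, "ty": -0.002, "tz": -0.008, "wx": 0.0, "wy": 0.0, "wz": 0.0, "hand": -0.3}, {"tx": 0.0, "ty": -0.002, "tz": -0.016, "wx": 0.0, "wy": 0.0, "wz": 0.0, "hand": -0.3}, {"tx": 0.0, "ty": -0.002, "tz": -0.022, "wx": 0.0, "wy": 0.0, "wz": 0.0, "hand": -0.3}, {"tx": 0.0, "ty": -0.002, "tz": -0.024, "wx": 0.0, "wy": 0.0, "wz": 0.0, "hand": -0.3}, {"tx": 0.0, "ty": -0.002, "tz": -0.024, "wx": 0.0, "wy": 0.0, "wz": 0.0, "hand": -0.3}])

```text
t: 2.97
position: [638.2, -58.7, 60.7]
tcp_rot: [0.116, -3.137, -0.001]
contact_force: [0.4, -0.4, -0.0]
grip_width: 0.352
grip_force: 0.0
```

Emit:
jog_arm(motion=[{"tx": 0.0, "ty": 0.0, "tz": -0.001, "wx": 0.0, "wy": 0.0, "wz": 0.0, "hand": -0.3}, {"tx": 0.0, "ty": 0.0, "tz": -0.002, "wx": 0.0, "wy": 0.0, "wz": 0.0, "hand": -0.3}, {"tx": 0.0, "ty": 0.0, "tz": -0.002, "wx": 0.0, "wy": 0.0, "wz": 0.0, "hand": -0.3}])

```text
t: 3.22
position: [639.1, -58.8, 60.4]
tcp_rot: [-0.116, 3.139, -0.0]
contact_force: [0.5, 0.3, -0.1]
grip_width: 0.353
grip_force: 0.0
```

```bash
python3 - <<'E'
from h import *
cv2.imwrite("pics/s3.png",cv2.resize(get_image("side")[150:270,220:380,::-1],(800,600)))
s=monitor.get_state();print(s["position"],s["contact_force"])
E
```

```text
[639.1 -58.9  60.5] [-0.9 -0.2  1. ]
```

View pics/s3.png

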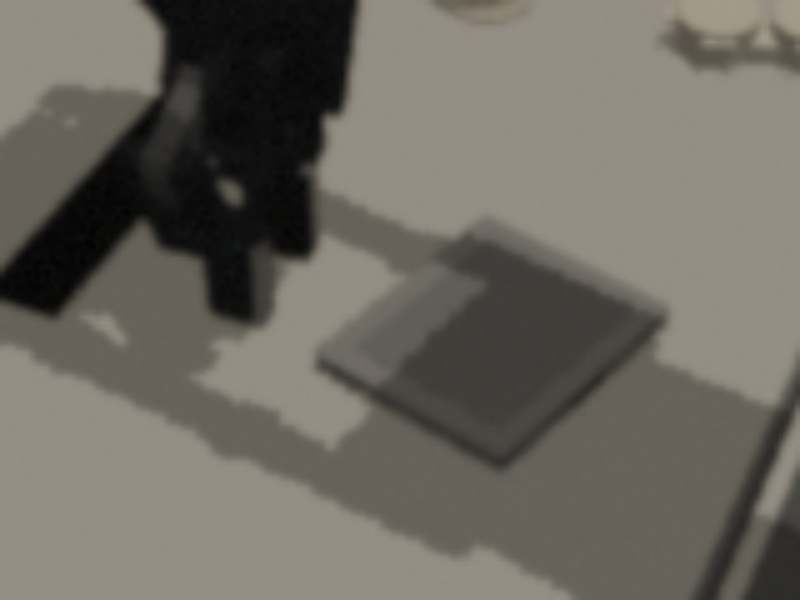

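The fingertips (crop ~(238,318)) are just behind the mirror and not touching the tier yet. I'll go down slowly and feel for contact.

Emit:
jog_arm(motion=[{"tx": 0.0, "ty": 0.0, "tz": -0.001, "wx": 0.0, "wy": 0.0, "wz": 0.0, "hand": -0.3}, {"tx": 0.0, "ty": 0.0, "tz": -0.002, "wx": 0.0, "wy": 0.0, "wz": 0.0, "hand": -0.3}, {"tx": 0.0, "ty": 0.0, "tz": -0.002, "wx": 0.0, "wy": 0.0, "wz": 0.0, "hand": -0.3}])

```text
t: 3.52
position: [639.3, -58.9, 59.6]
tcp_rot: [-0.116, 3.138, -0.0]
contact_force: [-1.7, 1.2, 5.5]
grip_width: 0.348
grip_force: 2.3
```

Emit:
jog_arm(motion=[{"tx": 0.0, "ty": 0.0, "tz": -0.001, "wx": 0.0, "wy": 0.0, "wz": 0.0, "hand": -0.3}, {"tx": 0.0, "ty": 0.0, "tz": -0.001, "wx": 0.0, "wy": 0.0, "wz": 0.0, "hand": -0.3}])

```text
t: 3.68
position: [639.3, -58.9, 59.6]
tcp_rot: [-0.116, 3.138, -0.0]
contact_force: [-4.5, 0.9, 9.0]
grip_width: 0.352
grip_force: 4.4
```

Emit:
jog_arm(motion=[{"tx": 0.0, "ty": 0.0, "tz": -0.001, "wx": 0.0, "wy": 0.0, "wz": 0.0, "hand": -0.3}, {"tx": 0.0, "ty": 0.0, "tz": -0.001, "wx": 0.0, "wy": 0.0, "wz": 0.0, "hand": -0.3}])

```text
t: 3.85
position: [639.3, -58.9, 59.6]
tcp_rot: [-0.116, 3.137, -0.001]
contact_force: [-5.9, 1.1, 13.7]
grip_width: 0.349
grip_force: 6.3
```

The tier is felt at TCP z = 59.6, with the tips about 3 mm above the TCP. I'll rise until the tips are about 3 mm clear, then push along the drawer's −x.

Emit:
jog_arm(motion=[{"tx": 0.0, "ty": 0.0, "tz": 0.003, "wx": 0.0, "wy": 0.0, "wz": 0.0, "hand": -0.3}, {"tx": 0.0, "ty": 0.0, "tz": 0.006, "wx": 0.0, "wy": 0.0, "wz": 0.0, "hand": -0.3}, {"tx": -0.005, "ty": -0.0004, "tz": 0.006, "wx": 0.0, "wy": 0.0, "wz": 0.0, "hand": -0.3}, {"tx": -0.01, "ty": -0.0008, "tz": 0.006, "wx": 0.0, "wy": 0.0, "wz": 0.0, "hand": -0.3}, {"tx": -0.01, "ty": -0.0008, "tz": 0.006, "wx": 0.0, "wy": 0.0, "wz": 0.0, "hand": -0.3}])

```text
t: 4.27
position: [627.9, -59.7, 61.7]
tcp_rot: [0.116, -3.138, -0.0]
contact_force: [-0.4, 0.6, -0.7]
grip_width: 0.349
grip_force: 0.0
```

Emit:
jog_arm(motion=[{"tx": -0.003, "ty": -0.0002, "tz": 0.0, "wx": 0.0, "wy": 0.0, "wz": 0.0, "hand": -0.3}, {"tx": -0.006, "ty": -0.0004, "tz": 0.0, "wx": 0.0, "wy": 0.0, "wz": 0.0, "hand": -0.3}, {"tx": -0.009, "ty": -0.0007, "tz": 0.0, "wx": 0.0, "wy": 0.0, "wz": 0.0, "hand": -0.3}, {"tx": -0.012, "ty": -0.0009, "tz": 0.0, "wx": 0.0, "wy": 0.0, "wz": 0.0, "hand": -0.3}, {"tx": -0.015, "ty": -0.0011, "tz": 0.0, "wx": 0.0, "wy": 0.0, "wz": 0.0, "hand": -0.3}])

```text
t: 4.68
position: [613.7, -60.8, 62.2]
tcp_rot: [-0.116, 3.139, 0.0]
contact_force: [0.5, 0.7, 0.2]
grip_width: 0.349
grip_force: 0.2
```

Emit:
jog_arm(motion=[{"tx": -0.003, "ty": -0.0002, "tz": 0.0, "wx": 0.0, "wy": 0.0, "wz": 0.0, "hand": -0.3}, {"tx": -0.006, "ty": -0.0004, "tz": 0.0, "wx": 0.0, "wy": 0.0, "wz": 0.0, "hand": -0.3}, {"tx": -0.009, "ty": -0.0007, "tz": 0.0, "wx": 0.0, "wy": 0.0, "wz": 0.0, "hand": -0.3}, {"tx": -0.012, "ty": -0.0009, "tz": 0.0, "wx": 0.0, "wy": 0.0, "wz": 0.0, "hand": -0.3}, {"tx": -0.015, "ty": -0.0011, "tz": 0.0, "wx": 0.0, "wy": 0.0, "wz": 0.0, "hand": -0.3}])

```text
t: 5.1
position: [598.7, -61.8, 62.3]
tcp_rot: [-0.116, 3.139, 0.0]
contact_force: [0.3, 1.1, -0.7]
grip_width: 0.348
grip_force: 0.2
```

```bash
python3 - <<'E'
from h import *
a=cv2.resize(get_image("side")[150:270,240:400,::-1],(400,300));b=cv2.resize(get_image("wrist")[:,:,::-1],(400,300))
cv2.imwrite("pics/c4.png",np.hstack([a,b]))
s=monitor.get_state();print(s["position"],s["contact_force"])
E
```

```text
[598.6 -61.9  62.3] [-0.4 -0.8 -0.3]
```

View pics/c4.png

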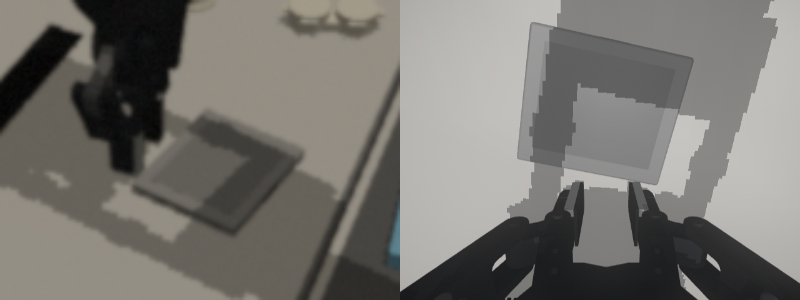

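The mirror is turning square: its rear side went from about 16° to 11° in the wrist view. The fingers are centred on it and it lies flat, so I continue.

Emit:
jog_arm(motion=[{"tx": -0.003, "ty": -0.0002, "tz": 0.0, "wx": 0.0, "wy": 0.0, "wz": 0.0, "hand": -0.3}, {"tx": -0.006, "ty": -0.0004, "tz": 0.0, "wx": 0.0, "wy": 0.0, "wz": 0.0, "hand": -0.3}, {"tx": -0.009, "ty": -0.0007, "tz": 0.0, "wx": 0.0, "wy": 0.0, "wz": 0.0, "hand": -0.3}, {"tx": -0.012, "ty": -0.0009, "tz": 0.0, "wx": 0.0, "wy": 0.0, "wz": 0.0, "hand": -0.3}, {"tx": -0.015, "ty": -0.0011, "tz": 0.0, "wx": 0.0, "wy": 0.0, "wz": 0.0, "hand": -0.3}])

```text
t: 5.62
position: [583.7, -62.9, 62.3]
tcp_rot: [-0.116, 3.139, 0.0]
contact_force: [0.1, 0.2, -0.5]
grip_width: 0.345
grip_force: 0.2
```

Emit:
jog_arm(motion=[{"tx": -0.003, "ty": -0.0002, "tz": 0.0, "wx": 0.0, "wy": 0.0, "wz": 0.0, "hand": -0.3}, {"tx": -0.006, "ty": -0.0004, "tz": 0.0, "wx": 0.0, "wy": 0.0, "wz": 0.0, "hand": -0.3}, {"tx": -0.009, "ty": -0.0007, "tz": 0.0, "wx": 0.0, "wy": 0.0, "wz": 0.0, "hand": -0.3}, {"tx": -0.012, "ty": -0.0009, "tz": 0.0, "wx": 0.0, "wy": 0.0, "wz": 0.0, "hand": -0.3}, {"tx": -0.015, "ty": -0.0011, "tz": 0.0, "wx": 0.0, "wy": 0.0, "wz": 0.0, "hand": -0.3}])

```text
t: 6.03
position: [568.7, -64.1, 62.3]
tcp_rot: [-0.116, 3.139, -0.0]
contact_force: [1.4, 0.1, 0.2]
grip_width: 0.35
grip_force: 0.3
```

Emit:
jog_arm(motion=[{"tx": -0.003, "ty": -0.0002, "tz": 0.0, "wx": 0.0, "wy": 0.0, "wz": 0.0, "hand": -0.3}, {"tx": -0.006, "ty": -0.0004, "tz": 0.0, "wx": 0.0, "wy": 0.0, "wz": 0.0, "hand": -0.3}, {"tx": -0.009, "ty": -0.0007, "tz": 0.0, "wx": 0.0, "wy": 0.0, "wz": 0.0, "hand": -0.3}, {"tx": -0.012, "ty": -0.0009, "tz": 0.0, "wx": 0.0, "wy": 0.0, "wz": 0.0, "hand": -0.3}, {"tx": -0.015, "ty": -0.0011, "tz": 0.0, "wx": 0.0, "wy": 0.0, "wz": 0.0, "hand": -0.3}])

```text
t: 6.45
position: [553.7, -65.2, 62.3]
tcp_rot: [-0.116, 3.139, -0.0]
contact_force: [0.3, -0.1, 0.2]
grip_width: 0.347
grip_force: 0.3
```

```bash
python3 - <<'E'
from h import *
s=monitor.get_state();w=get_image("wrist");cv2.imwrite("pics/w5.png",w[:,:,::-1]);cv2.imwrite("pics/s5.png",get_image("side")[:,:,::-1])
a=cv2.resize(cv2.imread("pics/s5.png")[150:270,270:430],(160,120));cv2.imwrite("pics/c5.png",np.hstack([w[:,:,::-1],cv2.copyMakeBorder(a,0,360,0,0,0)]))
print(s["position"].tolist(),s["tcp_rot"].tolist(),s["contact_force"])
E
```

```text
[553.7031357247437, -65.20439891302802, 62.28039304513142] [-0.11602207956663178, 3.1394335939888998, -0.0001241604711402609] [ 0.3 -0.1  0.2]
```

View pics/c5.png

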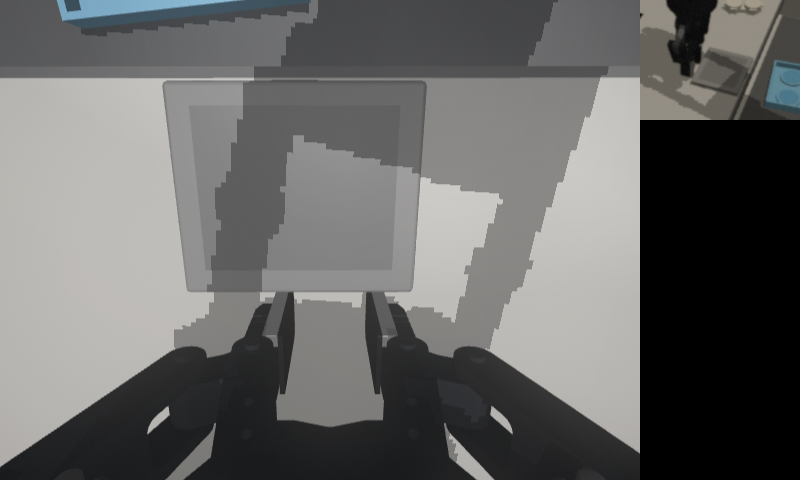

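The mirror is now square to the edge. Its front is at row 82, columns 163–426, and its rear is at row 291, columns 187–413. The tier's edge is at about row 77. I'll work out the remaining distance.

```bash
python3 - <<'E'
from h import *
w=cv2.imread("pics/w5.png");g=cv2.cvtColor(w,6)
print(g[60:90,100],g[60:90,600],g[70:90,210])
st=dict(position=np.array([553.70,-65.20,62.28]),tcp_rot=np.array([-.11602,3.13943,-.0001]));c=cam("wrist",st)
ex=np.array([.9972,.0753]);
for z in(54,56,58,60):
    f=[onz(c,p,z+9)[:2] for p in((163,82),(426,82))];b=[onz(c,p,z+9)[:2] for p in((187,291),(413,291))];e=[onz(c,p,z)[:2] for p in((30,77.5),(620,77.5))]
    print(z,"w",np.linalg.norm(f[1]-f[0]),np.linalg.norm(b[1]-b[0]),"front u-edge",(np.mean(f,0)-np.mean(e,0))@ex,"back-edge",(np.mean(b,0)-np.mean(e,0))@ex,"edge yaw",np.degrees(np.arctan2(-(e[1]-e[0])[0],(e[1]-e[0])[1])),"edge pts",*e,"front",*f)
E
```

```text
[ 95  95  95  94  95  95 104 111 110 110 110 110 109 109 109 110 110 123
 170 189 189 189 189 189 189 190 189 189 189 189] [102 102 102 102 102  99  87  81  81  82  81  83  82  82  82  83  83 142
 184 194 194 194 194 193 194 193 194 194 194 194] [119 120 119 120 119 119 119 121 175 197 150 119 130 137 142 147 149 149
 149 149]
54 w 92.36047495216792 93.29041926306385 front u-edge 2.5084243357039333 back-edge 82.4261544256147 edge yaw 4.290992421465845 edge pts [ 471.1 -183.4] [454.6  35.6] front [ 469.6 -130.4] [462.7 -38.3]
56 w 91.06334259401008 91.98022654702486 front u-edge 2.4880029541201027 back-edge 81.2833495380578 edge yaw 4.290992421465837 edge pts [ 471.2 -181.9] [455.   34.2] front [ 469.8 -129.6] [462.9 -38.8]
58 w 89.76621023585223 90.67003383098584 front u-edge 2.467581572536217 back-edge 80.1405446505009 edge yaw 4.290992421465844 edge pts [ 471.3 -180.4] [455.3  32.8] front [ 469.9 -128.7] [463.2 -39.2]
60 w 88.46907787769436 89.35984111494685 front u-edge 2.447160190952387 back-edge 78.99773976294395 edge yaw 4.290992421465852 edge pts [ 471.4 -178.9] [455.6  31.4] front [ 470.1 -127.9] [463.4 -39.7]
```

The mirror's front is 2.5 mm behind the edge (measured size 77.7×90 mm and edge yaw 4.3° both check), so 27.5 mm of push remains.

Emit:
jog_arm(motion=[{"tx": -0.003, "ty": -0.0002, "tz": 0.0, "wx": 0.0, "wy": 0.0, "wz": 0.0, "hand": -0.3}, {"tx": -0.006, "ty": -0.0005, "tz": 0.0, "wx": 0.0, "wy": 0.0, "wz": 0.0, "hand": -0.3}, {"tx": -0.009, "ty": -0.0007, "tz": 0.0, "wx": 0.0, "wy": 0.0, "wz": 0.0, "hand": -0.3}, {"tx": -0.012, "ty": -0.0009, "tz": 0.0, "wx": 0.0, "wy": 0.0, "wz": 0.0, "hand": -0.3}, {"tx": -0.015, "ty": -0.0011, "tz": 0.0, "wx": 0.0, "wy": 0.0, "wz": 0.0, "hand": -0.3}])

```text
t: 6.97
position: [538.7, -66.3, 62.3]
tcp_rot: [0.116, -3.139, 0.0]
contact_force: [0.5, -1.1, 0.4]
grip_width: 0.356
grip_force: 0.3
```

Emit:
jog_arm(motion=[{"tx": -0.003, "ty": -0.0002, "tz": 0.0, "wx": 0.0, "wy": 0.0, "wz": 0.0, "hand": -0.3}, {"tx": -0.006, "ty": -0.0004, "tz": 0.0, "wx": 0.0, "wy": 0.0, "wz": 0.0, "hand": -0.3}, {"tx": -0.009, "ty": -0.0007, "tz": 0.0, "wx": 0.0, "wy": 0.0, "wz": 0.0, "hand": -0.3}, {"tx": -0.011, "ty": -0.0008, "tz": 0.0, "wx": 0.0, "wy": 0.0, "wz": 0.0, "hand": -0.3}, {"tx": -0.012, "ty": -0.0009, "tz": 0.0, "wx": 0.0, "wy": 0.0, "wz": 0.0, "hand": -0.3}])

```text
t: 7.38
position: [526.7, -67.2, 62.3]
tcp_rot: [0.116, -3.139, -0.0]
contact_force: [-0.3, 0.2, -0.9]
grip_width: 0.351
grip_force: 0.2
```

Emit:
jog_arm(motion=[{"tx": 0.0, "ty": 0.0, "tz": 0.0, "wx": 0.0, "wy": 0.0, "wz": 0.0, "hand": -0.3}, {"tx": 0.004, "ty": 0.0003, "tz": 0.0, "wx": 0.0, "wy": 0.0, "wz": 0.0, "hand": -0.3}, {"tx": 0.012, "ty": 0.001, "tz": 0.0, "wx": 0.0, "wy": 0.0, "wz": 0.0, "hand": -0.3}, {"tx": 0.02, "ty": 0.0015, "tz": 0.0, "wx": 0.0, "wy": 0.0, "wz": 0.0, "hand": -0.3}, {"tx": 0.02, "ty": 0.0015, "tz": 0.0, "wx": 0.0, "wy": 0.0, "wz": 0.0, "hand": -0.3}])

```text
t: 7.8
position: [548.5, -65.5, 62.3]
tcp_rot: [-0.117, 3.139, 0.0]
contact_force: [0.7, 0.6, 1.0]
grip_width: 0.346
grip_force: 0.0
```

```bash
python3 - <<'E'
from h import *
s=monitor.get_state();w=get_image("wrist");cv2.imwrite("pics/w6.png",w[:,:,::-1])
print(s["position"].tolist(),s["tcp_rot"].tolist(),s["contact_force"])
E
```

```text
[548.5323920950074, -65.49581753090015, 62.25328327938066] [-0.116548107002697, 3.1386801158701063, 2.3030400036938835e-05] [0.7 0.6 1. ]
```

View pics/w6.png

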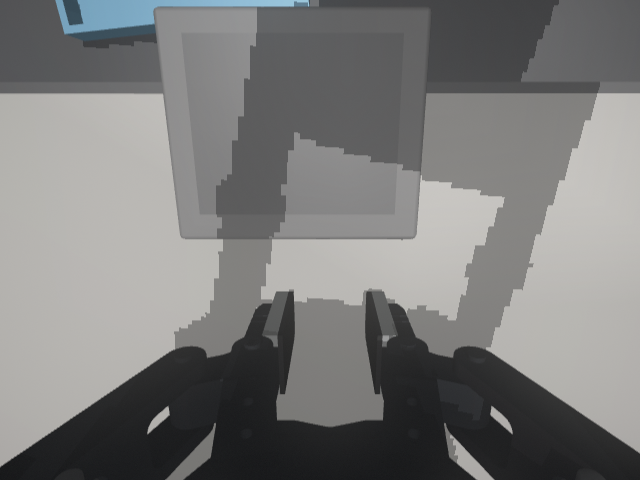

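The mirror's front (row 8, columns 155–430) now sticks out past the edge (row 93). Its rear is at row 239, it is square, and the fingers are clear. I'll measure the overhang and raise the arm.

```bash
python3 - <<'E'
from h import *
st=dict(position=np.array([548.53,-65.50,62.25]),tcp_rot=np.array([-.11655,3.13868,0]));c=cam("wrist",st);ex=np.array([.9972,.0753]);z=58
m=lambda a,b,z:np.mean([onz(c,p,z)[:2] for p in(a,b)],0)
e=m((30,93),(620,93),z);print((m((155,8),(430,8),z+9)-e)@ex,(m((181,239),(415,239),z+9)-e)@ex)
E
```

```text
-24.979857197399323 53.10405051426572
```

Emit:
jog_arm(motion=[{"tx": 0.005, "ty": 0.0, "tz": 0.02, "wx": 0.0, "wy": 0.0, "wz": 0.0, "hand": -0.3}, {"tx": 0.005, "ty": 0.0, "tz": 0.05, "wx": 0.0, "wy": 0.0, "wz": 0.0, "hand": -0.3}, {"tx": 0.005, "ty": 0.0, "tz": 0.08, "wx": 0.0, "wy": 0.0, "wz": 0.0, "hand": -0.3}, {"tx": 0.005, "ty": 0.0, "tz": 0.1, "wx": 0.0, "wy": 0.0, "wz": 0.0, "hand": -0.3}, {"tx": 0.005, "ty": 0.0, "tz": 0.1, "wx": 0.0, "wy": 0.0, "wz": 0.0, "hand": -0.3}])

```text
t: 8.27
position: [554.2, -66.0, 168.4]
tcp_rot: [-0.116, 3.131, -0.003]
contact_force: [0.2, -0.2, 0.2]
grip_width: 0.353
grip_force: 0.0
```

The overhang measures 25.0 mm and the rear is at 53.1 mm, giving a depth of 78.1 mm, which matches the mirror.

Emit:
jog_arm(motion=[{"tx": 0.0, "ty": 0.0, "tz": 0.0, "wx": 0.0, "wy": 0.0, "wz": 0.0, "hand": -0.3}, {"tx": 0.0, "ty": 0.0, "tz": 0.0, "wx": 0.0, "wy": 0.0, "wz": 0.0, "hand": -0.3}, {"tx": 0.0, "ty": 0.0, "tz": 0.0, "wx": 0.0, "wy": 0.0, "wz": 0.0, "hand": -0.3}])

```text
t: 8.52
position: [551.3, -65.5, 160.2]
tcp_rot: [0.116, -3.136, -0.001]
contact_force: [0.0, -0.4, -0.5]
grip_width: 0.35
grip_force: 0.0
```

```bash
python3 -c "
from station import *
print(job_done())"
```

```text
the job is handed in; nothing more can be done
None
```

Job handed in at about 8.5 s: the mirror lies on the tier, square to the edge, with a measured overhang of 25 mm and the gripper raised clear. I took no final picture of the other items, but the arm met no unexpected contact; the verdict itself was not shown.

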